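Start the dust extractor and open its iris damper to the set mark

TASK

Get the bench dust extraction ready for fettling pots. First, before the damper is opened, press the green start button on the grey starter box fully in and let it go, leaving the red stop button alone. Then push the damper's lever round with a closed fingertip, gently and without gripping it, until its red pointer stands on the blue set clip of the scale, and leave it there; do not shift the clip or the pots standing about.

Things in the scene. Friction and masses are not known exactly. Their poses are not given: they have to be found in the camera images.
- damper: Fixed round metal air inlet on the bench: drum 188 mm in diameter, 83 mm high, 210 mm flange; inlet collar on top 137 mm in diameter, up to 103 mm. Origin on the ring's axis at bench height, z up. On its -x side (to the robot) a white flat scale with black ticks every 0.1 rad (long every 0.4), 93 to 153 mm from the axis, top at 83 mm. Place and yaw vary.
- iris_ring (a joint): Angle (rad) of the ring on the drum, which carries the lever. 0 = iris shut, lever pointing 2.342 rad counterclockwise (from above) from the damper's x axis; grows counterclockwise as the iris opens, to a stop at 1.6. Starts at 0.02 to 0.25. Stiff: about 3.5 N sideways at the knob moves it; it stays where it is left (no spring).
- lever: Lever fixed on the ring: dark flat bar 16 mm wide, top 92 mm above the bench, with an upright black knob 18 mm in diameter (centre 108 mm from the ring's axis, 92 to 128 mm above the bench) and a thin red pointer beyond it. Origin on the ring's axis at bench height, x along the lever outwards.
- knob_top (a point): Centre of the top of the lever's black knob, 108 mm from the ring's axis and 128 mm above the bench.
- pointer_tip (a point): Tip of the lever's red pointer (3 mm wide), 130 mm from the ring's axis, 90 mm above the bench.
- set_clip (a joint): Angle in rad of the blue set clip on the scale's rim, with the same zero and direction as iris_ring: the pointer stands on the clip when both joints are equal. Between 0.65 and 1.35. Held by stiff friction; it must not be shifted.
- set_mark (a point): Inner end of the blue clip's 9 mm wide finger, on its middle line, 130 mm from the ring's axis, 86 mm above the bench; the red pointer tip comes to stand right over it. The clip's finger runs outwards from here to the scale's rim.
- starter: Fixed grey push-button starter box of the extractor fan, 85 mm (x) by 150 mm (y), top face 60 mm above the bench; origin under its centre at bench height. The green button is 35 mm from the centre along its +y, the red one 35 mm along its -y, each 30 mm in diameter in a black housing. Its place and yaw vary.
- start_button (a joint): Travel of the green start button in m: 0 = out, 0.006 = fully in (1.5 N to start, 5 N at the end, then a hard stop); a spring brings it back out.
- start_button_top (a point): Centre of the green start button's top face; it is pressed straight down from above.
- stop_button (a joint): Travel of the red stop button in m, like the green one; leave it alone.
- mug: Unfired grey-brown clay mug, 82 mm in diameter, 95 mm high, with a handle; loose, origin under its centre. Not to be disturbed.
- teal_cup: Teal glazed cup with a handle, 68 mm in diameter, 85 mm high; loose, origin under its centre. Not to be disturbed.
- clay_jar: Closed pale clay jar, 72 mm in diameter, 76 mm high; loose, origin under its centre. Not to be disturbed.

How it is judged:
By the outcome, as a careful person would: the job done as asked, in the order asked, and still so for the second after the job is handed in, with the robot touching nothing.
It also fails if it takes over 48 s, if anything falls off the work surface, if the arm or the gripper's body presses on something with over 40 N, if the wrist force passes 120 N, or if a joint passes its speed limit or range.

ROBOT

A 6-joint arm with a two-finger parallel gripper is mounted at the origin on the work surface. World frame = base frame: x ahead of the robot, y to its left, z up, the work surface at z = 0. Lengths are in m, angles in degrees, forces in N, time in s.
With the tool pointing down it reaches from about 0.35 to 0.875 m from the base axis. Payload 4.2 kg.
Tool frame: the origin (TCP) lies midway between the tips of the shut fingers; the grasp point (between the pads) lies 19 mm behind it; z points along the fingers, y is the line along which they close (so a half turn about z gives the same grasp; the last joint's range is limited). The gripper opens to 87 mm and grips with 3 to 60 N. Pads are 19 mm wide; open, the fingers measure 117 mm over their backs; the gripper's body (75 mm by 190 mm) begins 51 mm behind the grasp point.
Start: joints at [85.863, 22.042, 0.453, 0, -68.411, -14.817], TCP at [0.203, 0.591, 0.223] pointing down, gripper open.
Joint ranges: [-179.83, 179.83], [-69.29, 118.12], [-61.27, 80.66], [-181.25, 117.63], [-171.15, -9.14], [-177.46, 177.46]. Speed limits (degrees/s): [159.86, 159.86, 180, 180, 180, 180].

INTERFACE

Orientations are given as a 3x3 rotation matrix whose columns are the frame's x, y, z axes.
In Python, from station import r, eyes, probe_bus gives the robot as it stands (r), with the cameras (eyes) and the readings (probe_bus).
- The arm moves only by the tool inch_along, called after "Call:" by a JSON object that holds its "name" and its "arguments", one argument or row to a line. Schema: {"type":"object","properties":{"offsets":{"type":"array","items":{"type":"array","items":{"type":"number"},"minItems":7,"maxItems":7},"minItems":1,"maxItems":8},"only":{"type":"string"},"quiet":{"type":"boolean"},"lines":{"type":"string"}},"required":["offsets"],"additionalProperties":false}. offsets is a list of rows, 1 to 8 of them, each of 7 numbers: the opening from 0.0 (shut) to 1.0 (fully open), then dx, dy, dz in shares of 0.75 m (1.0 is 0.75 m), then a rotation vector rx, ry, rz in parts of the range, where 1.0 means 90 degrees; each row is the pose to reach, as a shift and turn from the pose commanded when the call began, along the tool's axes at that moment; what a row does not reach only later rows make up. A row lasts 1/10 s, in which the tool goes at most 0.05 m and 8.59 degrees, less where a joint would pass 70% of its speed; a pose out of reach is approached as far as the arm can. The fingers move at their own pace and stop on an object; the grip force is fixed at half the most. Time passes only in rows, so rows that do not move let the fingers close. The tool returns the time, the measured TCP pose, the force, the opening and the grip force at its end. only (a regular expression) keeps the lines of the reply that match it, lines (a string "A,B") keeps lines A to B, and quiet returns only ok. No shift or turn number may pass 1 either way. Input that does not fit is refused with a message, and nothing moves.
- probe_bus.sense(): the state, without advancing time (a new reading comes with each control period).
- eyes.capture(name): name is "scene" or "side" or "wrist"; returns a dict with "pixels" (420x560x3 uint8, red, green, blue), "z_map" (420x560 float32, m along the optical axis (not along the pixel's ray), 0 where there is no reading), "K" (3x3 intrinsics, pixels), "distortion" ([k1, k2, p1, p2, k3] as OpenCV has them; the pictures are not rectified), "world_from_camera" (4x4, takes a point from camera to world coordinates). Camera axes: x right, y up, looking along -z (the intrinsics and any distortion apply to the point x, -y, -z); pixel columns grow to the right and rows downward; lengths in m; the calibration is good to about 2 mm. A picture is of the moment at which its call begins.
- r.finish_job(): hands the job in; it is judged then, once.
The state is a dict: "time_s": time; "joints": joint angles; "joint_velocities": joint speeds; "effort": joint torques, N m; "tcp_pos": TCP position; "ee_rot": TCP orientation; "wrist_force": force on the tool from outside, world axes, zero at the start; "moment": the same for the moment, N m; "gripper_width": opening from 0.0 (shut) to 1.0 (fully open); "gripper_force": force on a finger pad.
Only numpy, scipy, OpenCV 4.12 (cv2) and the standard library are available. Lean on these libraries where they do the work, as an engineer would, in place of code of your own. Each camera call takes 0.05 s, during which the arm holds its last target. There are 200 camera calls.

## Working session

There is one attempt and no reset: what is moved stays moved. The work goes in short steps, Python scripts to look and compute and a tool call to move; the robot and the scene stay as the last step left them, time stands still between calls to the robot, and variables do not carry over. Pictures are saved under pics/ and viewed, at most 10 in all, crops included, and the job is handed in when it is done.

```bash
ls; mkdir -p pics
```

Create h.py:
```python
import numpy as np, cv2
from station import r, eyes, probe_bus
def cap(n,f=None):
    c=eyes.capture(n)
    if f: cv2.imwrite(f,c['pixels'][:,:,::-1])
    return c
def cloud(c):
    h,w=c['z_map'].shape
    u,v=np.meshgrid(np.arange(w),np.arange(h))
    p=cv2.undistortPoints(np.stack([u,v],-1).reshape(-1,1,2).astype(float),c['K'],np.array(c['distortion'])).reshape(h,w,2)
    z=c['z_map']
    P=np.stack([p[...,0]*z,-p[...,1]*z,-z,np.ones_like(z)],-1)
    W=(P@np.array(c['world_from_camera']).T)[...,:3]
    W[z==0]=np.nan
    return W
```

Run:
```python
from h import *
for n in("scene","side","wrist"):
    c=cap(n,f'pics/{n}0.png'); np.savez(f'{n}0.npz',W=cloud(c),px=c['pixels'])
    print(n,np.round(c['world_from_camera'],3).tolist(),c['K'][0][0])
s=probe_bus.sense();print(s['time_s'],s['tcp_pos'],np.round(s['ee_rot'],3).tolist(),s['gripper_width'])
```

```text
pics
station.py
scene [[-0.803, -0.491, 0.339, 1.044], [0.596, -0.652, 0.469, 0.593], [-0.009, 0.578, 0.816, 1.174], [0.0, 0.0, 0.0, 1.0]] 507.3505109451047
side [[0.987, 0.103, -0.127, 0.431], [-0.163, 0.69, -0.706, -1.012], [0.015, 0.717, 0.697, 1.113], [0.0, 0.0, 0.0, 1.0]] 476.0029133724537
wrist [[-0.326, 0.91, 0.257, 0.272], [-0.946, -0.314, -0.087, 0.567], [0.001, -0.271, 0.963, 0.384], [0.0, 0.0, 0.0, 1.0]] 296.6680697846008
0.15 [0.20286502 0.59069066 0.2217449 ] [[0.946, -0.325, -0.0], [-0.325, -0.946, -0.002], [0.0, 0.002, -1.0]] 0.9987123029959475
```

View pics/scene0.png

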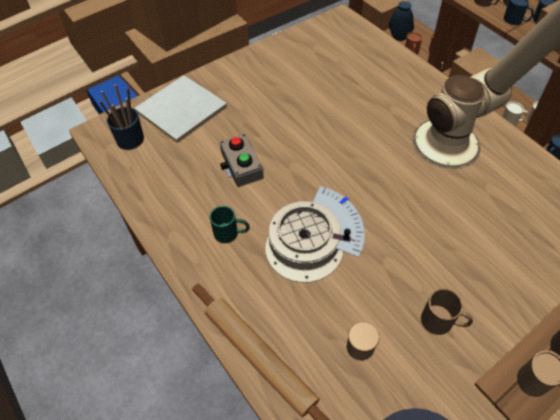

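View pics/side0.png

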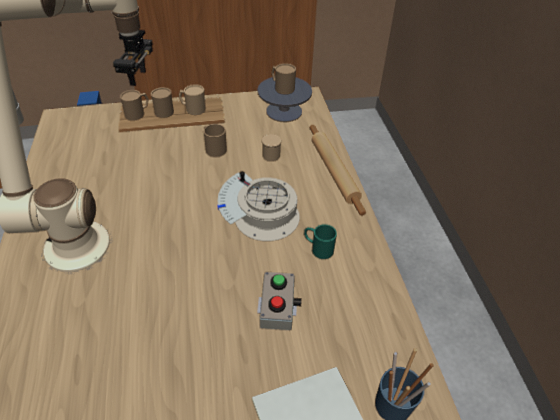

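The scene view shows green at (245,159), red at (236,143), the knob at (347,234), the clip at (344,200) and the drum at (305,230). In the side view green is at (279,281), red at (277,303), the knob at (242,176) and the clip at (222,206). Next I measure these by colour.

Create meas.py:
```python
from h import *
from scipy.optimize import least_squares
def blobs(W,px,damp=None):
    hsv=cv2.cvtColor(px,cv2.COLOR_RGB2HSV).astype(int); H,S,V=hsv[...,0],hsv[...,1],hsv[...,2]
    inb=(W[...,0]>.3)&(W[...,0]<.95)&(abs(W[...,1])<.5)
    m=dict(green=(abs(H-60)<15)&(S>140)&(V>80)&(W[...,2]>.055),red=((H<6)|(H>174))&(S>170)&(V>100)&(W[...,2]>.055),
      blue=(abs(H-115)<12)&(S>150)&(V>80)&(W[...,2]>.07)&(W[...,2]<.11))
    return {k:W[v&inb] for k,v in m.items()}
def circ(P):
    f=least_squares(lambda q:np.hypot(P[:,0]-q[0],P[:,1]-q[1])-q[2],[*P.mean(0)[:2],.07],loss='soft_l1',f_scale=.002); return f.x
if __name__=='__main__':
  for n in('scene','side'):
    d=np.load(f'{n}0.npz');W,px=d['W'],d['px']
    for k,P in blobs(W,px).items():
        if len(P): 
            top=P[P[:,2]>np.percentile(P[:,2],50)]
            print(n,k,len(P),np.round(np.median(P,0),4),'top',np.round(top.mean(0),4),np.round(P.min(0),3),np.round(P.max(0),3))
    # collar rim + knob
    R=(W[...,2]>.097)&(W[...,2]<.108)&(W[...,0]>.45)&(W[...,0]<.85)&(abs(W[...,1])<.2)
    print(n,'collar',R.sum(),np.round(circ(W[R]),4),'z',np.median(W[R][:,2]))
    K=(W[...,2]>.118)&(W[...,2]<.135)&(W[...,0]>.4)&(W[...,0]<.85)&(abs(W[...,1])<.2)
    print(n,'knob',K.sum(),np.round(W[K].mean(0),4),np.round(W[K].std(0),4))
    B=(W[...,2]>.05)&(W[...,2]<.067)&(W[...,0]>.4)&(W[...,0]<.85)&(W[...,1]<-.12)
    print(n,'bench z',np.nanmedian(W[...,2]),'box',B.sum(),np.round(cv2.minAreaRect(W[B][:,:2].astype(np.float32)),3) if 0 else cv2.minAreaRect(W[B][:,:2].astype(np.float32)))
```

```bash
python3 meas.py
```

```text
scene green 44 [ 0.5827 -0.2692  0.083 ] top [ 0.5831 -0.2693  0.0853] [ 0.57  -0.281  0.079] [ 0.596 -0.257  0.088]
scene red 58 [ 0.5667 -0.336   0.0838] top [ 0.5675 -0.3369  0.0855] [ 0.551 -0.353  0.077] [ 0.58  -0.324  0.089]
scene blue 17 [0.454  0.0216 0.0867] top [0.454  0.0218 0.0887] [0.446 0.018 0.082] [0.466 0.025 0.092]
scene collar 569 [0.5976 0.0377 0.0632] z 0.10149998074425515
scene knob 42 [0.5323 0.1227 0.126 ] [0.004  0.0047 0.0037]
scene bench z 4.218685936607791e-05 box 1951 ((0.6370489001274109, -0.7658903002738953), (1.3194748163223267, 0.36797353625297546), 80.64446258544922)
side green 40 [ 0.5835 -0.2693  0.0826] top [ 0.5829 -0.2673  0.0839] [ 0.569 -0.285  0.068] [ 0.601 -0.258  0.085]
side red 104 [ 0.567  -0.3412  0.0818] top [ 0.567  -0.3394  0.0835] [ 0.553 -0.354  0.071] [ 0.583 -0.325  0.087]
side blue 16 [0.4569 0.0235 0.0852] top [0.4546 0.0227 0.0864] [0.447 0.019 0.082] [0.467 0.032 0.089]
side collar 335 [0.5989 0.0354 0.0634] z 0.10052549498015995
side knob 24 [0.5318 0.1173 0.1244] [0.0047 0.005  0.0036]
side bench z -0.0002675707135408878 box 1481 ((0.6710898280143738, -0.4112170934677124), (0.29001179337501526, 0.5451110005378723), 8.351654052734375)
```

Careful with the scale: shifts go in shares of 0.75 m and turns go in shares of 90 degrees. That gives: 0.26 m / 0.75 = 0.3467, 0.05 m / 0.75 = 0.0667.

Call:
{"name": "inch_along", "arguments": {
  "offsets": [
    [0, 0.0267, 0.0267, 0, 0, 0, 0],
    [0, 0.0667, 0.0667, 0, 0, 0, 0],
    [0, 0.1067, 0.12, 0, 0, 0, 0],
    [0, 0.16, 0.1733, 0, 0, 0, 0],
    [0, 0.2, 0.22, 0, 0, 0, 0],
    [0, 0.24, 0.2667, 0, 0, 0, 0],
    [0, 0.28, 0.3067, 0, 0, 0, 0],
    [0, 0.32, 0.3467, 0, 0, 0, 0]
  ]
}}

```text
time_s: 0.95
tcp_pos: [0.3457, 0.2653, 0.2226]
ee_rot: [[0.946, -0.324, 0.0], [-0.324, -0.946, 0.0], [0.0, -0.0, -1.0]]
wrist_force: [1.3, 1.2, -0.4]
gripper_width: 0.352
gripper_force: 0.0
```

Call:
{"name": "inch_along", "arguments": {
  "offsets": [
    [0, 0.04, 0.04, 0, 0, 0, 0],
    [0, 0.08, 0.08, 0, 0, 0, 0],
    [0, 0.1067, 0.12, 0, 0, 0, 0],
    [0, 0.1333, 0.1467, 0, 0, 0, 0],
    [0, 0.1467, 0.16, 0, 0, 0, 0],
    [0, 0.1467, 0.16, 0, 0, 0, 0]
  ]
}}

```text
time_s: 1.55
tcp_pos: [0.4107, 0.1165, 0.2223]
ee_rot: [[0.945, -0.328, -0.001], [-0.328, -0.945, -0.0], [-0.0, 0.0, -1.0]]
wrist_force: [-0.1, -0.0, 0.4]
gripper_width: 0.002
gripper_force: 0.0
```

Run:
```python
from meas import *
c=cap('wrist','pics/w1.png');W=cloud(c);np.savez('w1.npz',W=W,px=c['pixels'])
for k,P in blobs(W,c['pixels']).items():
    if len(P): print(k,len(P),np.round(np.median(P,0),4),P.min(0),P.max(0))
R=(W[...,2]>.098)&(W[...,2]<.107)&(W[...,0]>.45)&(abs(W[...,1])<.2)
print(R.sum(),circ(W[R]) if R.sum()>20 else '')
```

```text
red 76 [0.5374 0.1117 0.0914] [0.51610982 0.09590313 0.08968251] [0.54992058 0.13782296 0.09382634]
blue 241 [0.454  0.0232 0.0858] [0.44197546 0.01646558 0.08383866] [0.46665169 0.02830157 0.08784706]
1887 [0.59723641 0.03698726 0.06404055]
```

View pics/w1.png

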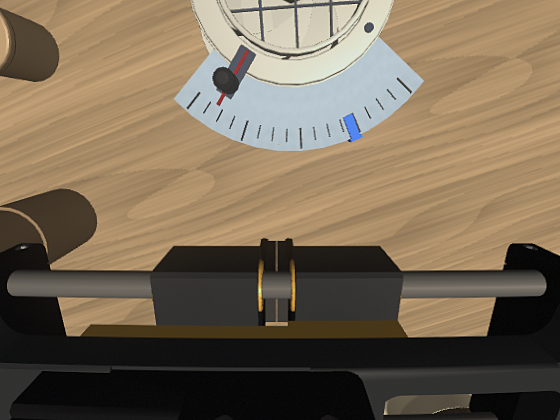

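The wrist view shows the knob at (226,80), the pointer tip at (221,103) and the clip at (352,127). The axis is about (0.597, 0.037). Now I go to the green button.

In the tool's units: 0.25 m / 0.75 = 0.3333, 0.24 m / 0.75 = 0.32.

Call:
{"name": "inch_along", "arguments": {
  "offsets": [
    [0, 0.0267, 0.0267, 0, 0, 0, 0],
    [0, 0.0667, 0.0667, 0, 0, 0, 0],
    [0, 0.1067, 0.12, 0, 0, 0, 0],
    [0, 0.16, 0.16, 0, 0, 0, 0],
    [0, 0.2, 0.2133, 0, 0, 0, 0],
    [0, 0.24, 0.2533, 0, 0, 0, 0],
    [0, 0.28, 0.2933, 0, 0, 0, 0],
    [0, 0.32, 0.3333, 0, 0, 0, 0]
  ]
}}

```text
time_s: 2.4
tcp_pos: [0.5572, -0.197, 0.2223]
ee_rot: [[0.946, -0.324, -0.0], [-0.324, -0.946, 0.0], [-0.0, -0.0, -1.0]]
wrist_force: [1.3, -0.2, 0.1]
gripper_width: 0.004
gripper_force: 0.0
```

Call:
{"name": "inch_along", "arguments": {
  "offsets": [
    [0, 0.0267, 0.04, 0, 0, 0, 0],
    [0, 0.0533, 0.06, 0.0133, 0, 0, 0],
    [0, 0.0653, 0.0747, 0.04, 0, 0, 0],
    [0, 0.0653, 0.0747, 0.08, 0, 0, 0],
    [0, 0.0653, 0.0747, 0.12, 0, 0, 0],
    [0, 0.0653, 0.0747, 0.1333, 0, 0, 0],
    [0, 0.0653, 0.0747, 0.1333, 0, 0, 0]
  ]
}}

```text
time_s: 3.1
tcp_pos: [0.5839, -0.2642, 0.1208]
ee_rot: [[0.946, -0.324, -0.004], [-0.324, -0.946, 0.001], [-0.004, 0.001, -1.0]]
wrist_force: [-0.1, -0.3, 0.2]
gripper_width: 0.011
gripper_force: 0.0
```

Run:
```python
from meas import *
c=cap('wrist','pics/w2.png');W=cloud(c)
for k,P in blobs(W,c['pixels']).items():
    if len(P): print(k,len(P),np.round(np.median(P,0),4),P.min(0),P.max(0))
s=probe_bus.sense();print(s['tcp_pos'],s['wrist_force'])
d=np.load('w1.npz');W,px=d['W'],d['px'];P=blobs(W,px)['red'];A=np.array([.5973,.037])
q=P[:,:2]-A;print(np.degrees(np.median(np.arctan2(q[:,1],q[:,0]))),np.hypot(*q.T).min(),np.hypot(*q.T).max())
q=blobs(W,px)['blue'][:,:2]-A;print(np.degrees(np.mean(np.arctan2(q[:,1],q[:,0])%(2*np.pi))),np.hypot(*q.T).min())
```

```text
green 986 [ 0.5837 -0.2723  0.0818] [ 0.56789061 -0.28476978  0.0764051 ] [ 0.59501026 -0.25575164  0.13120202]
red 1219 [ 0.5656 -0.3381  0.0818] [ 0.54587384 -0.35441917  0.0717362 ] [ 0.57894751 -0.32388554  0.08399564]
[ 0.58506934 -0.26470679  0.12272101] [0.28894483 0.2504452  0.16404785]
128.8352045035879 0.07601921507669643 0.1289975937931959
185.51849098226808 0.13157038488703438
```

View pics/w2.png

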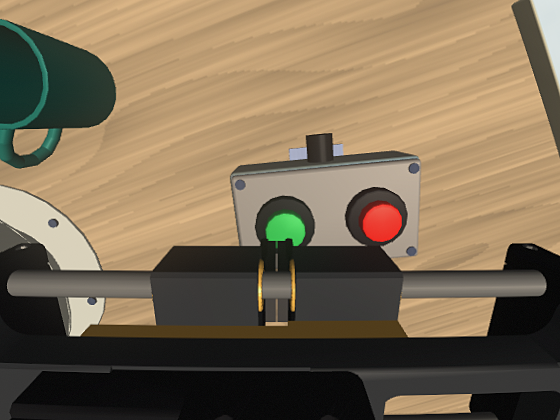

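The green button sits at (285,230), just under the fingertips, with red at (380,220) well clear. I press in steps.

In the tool's units: 0.042 m / 0.75 = 0.056, 0.004 m / 0.75 = 0.0053.

Call:
{"name": "inch_along", "arguments": {
  "offsets": [
    [0, -0.0013, 0.0053, 0.02, 0, 0, 0],
    [0, -0.0013, 0.0053, 0.04, 0, 0, 0],
    [0, -0.0013, 0.0053, 0.0507, 0, 0, 0],
    [0, -0.0013, 0.0053, 0.056, 0, 0, 0],
    [0, -0.0013, 0.0053, 0.056, 0, 0, 0]
  ]
}}

```text
time_s: 3.65
tcp_pos: [0.5829, -0.2686, 0.0816]
ee_rot: [[0.946, -0.324, 0.001], [-0.324, -0.946, -0.0], [0.001, 0.0, -1.0]]
wrist_force: [-0.9, 0.6, 2.4]
gripper_width: 0.007
gripper_force: 0.9
```

Call:
{"name": "inch_along", "arguments": {
  "offsets": [
    [0, 0, 0, 0.0013, 0, 0, 0],
    [0, 0, 0, 0.0027, 0, 0, 0],
    [0, 0, 0, 0.004, 0, 0, 0],
    [0, 0, 0, 0.004, 0, 0, 0]
  ]
}}

```text
time_s: 4.05
tcp_pos: [0.583, -0.2687, 0.0783]
ee_rot: [[0.946, -0.325, 0.002], [-0.325, -0.946, -0.0], [0.002, -0.0, -1.0]]
wrist_force: [1.1, 1.5, 4.1]
gripper_width: 0.004
gripper_force: 1.9
```

Contact came at about 83 mm; I continue to the hard stop.

In the tool's units: 0.003 m / 0.75 = 0.004, 0.002 m / 0.75 = 0.0027.

Call:
{"name": "inch_along", "arguments": {
  "offsets": [
    [0, 0, 0, 0.0013, 0, 0, 0],
    [0, 0, 0, 0.0027, 0, 0, 0],
    [0, 0, 0, 0.004, 0, 0, 0],
    [0, 0, 0, 0.004, 0, 0, 0]
  ]
}}

```text
time_s: 4.45
tcp_pos: [0.583, -0.2687, 0.0764]
ee_rot: [[0.946, -0.324, 0.002], [-0.324, -0.946, -0.001], [0.002, 0.0, -1.0]]
wrist_force: [-1.2, 3.6, 10.8]
gripper_width: 0.006
gripper_force: 5.2
```

10.8 N is well past the 5 N end force, so the button is fully in. I release it straight up and plan the knob approach.

In the tool's units: -0.13 m / 0.75 = -0.1733, -0.09 m / 0.75 = -0.12.

Call:
{"name": "inch_along", "arguments": {
  "offsets": [
    [0, 0, 0, -0.0133, 0, 0, 0],
    [0, 0, 0, -0.0533, 0, 0, 0],
    [0, 0, 0, -0.12, 0, 0, 0],
    [0, 0, 0, -0.1733, 0, 0, 0],
    [0, 0, 0, -0.1733, 0, 0, 0]
  ]
}}

```text
time_s: 4.95
tcp_pos: [0.5851, -0.2703, 0.2115]
ee_rot: [[0.946, -0.324, 0.012], [-0.324, -0.946, -0.005], [0.012, 0.001, -1.0]]
wrist_force: [0.5, 0.7, 0.5]
gripper_width: 0.003
gripper_force: 0.0
```

Create plan.py:
```python
# plan.py theta_deg z : tool shift/turn to stand at ring angle theta, tool y tangential (ccw)
from h import *
import sys
from scipy.spatial.transform import Rotation as Ro
A=np.array([.5973,.037])
def plan(th,z,rad=.108):
    s=probe_bus.sense();R=Ro.from_matrix(s['ee_rot']).as_matrix();t=np.radians(th)
    p=np.array([*(A+rad*np.array([np.cos(t),np.sin(t)])),z])
    y=np.array([-np.sin(t),np.cos(t),0]);zz=np.array([0,0,-1.]);T=np.c_[np.cross(y,zz),y,zz]
    print(th,np.round(p,4),'d',np.round(R.T@(p-s['tcp_pos']),4),'rv',np.round(Ro.from_matrix(R.T@T).as_rotvec(degrees=True),1))
if __name__=='__main__':
    s=probe_bus.sense();print(s['time_s'],np.round(s['joints'],1),np.round(s['tcp_pos'],4),s['wrist_force'])
    for th in sys.argv[2:]: plan(float(th),float(sys.argv[1]))
```

```bash
python3 plan.py 0.2 110
```

```text
4.95 [-10.4  24.    1.8   0.1 -67.1  81.4] [ 0.5851 -0.2703  0.2115] [0.52032714 0.65510978 0.51556637]
110.0 [0.5604 0.1385 0.2   ] d [-0.1561 -0.3787  0.0094] rv [-0.3 -0.7 51.1]
```

In the tool's units: -0.325 m / 0.75 = -0.4333, -0.285 m / 0.75 = -0.38, 47 degrees / 90 = 0.5222.

Call:
{"name": "inch_along", "arguments": {
  "offsets": [
    [0, -0.0133, -0.0267, 0, 0, 0, 0.0444],
    [0, -0.04, -0.08, 0, 0, 0, 0.1111],
    [0, -0.06, -0.14, 0, 0, 0, 0.1889],
    [0, -0.08, -0.2, 0, 0, 0, 0.2667],
    [0, -0.1067, -0.26, 0, 0, 0, 0.3333],
    [0, -0.1333, -0.32, 0, 0, 0, 0.4],
    [0, -0.1533, -0.38, 0, 0, 0, 0.4667],
    [0, -0.1733, -0.4333, 0, 0, 0, 0.5222]
  ]
}}

```text
time_s: 5.75
tcp_pos: [0.5639, 0.0826, 0.2036]
ee_rot: [[0.404, -0.915, -0.002], [-0.915, -0.404, -0.001], [-0.0, 0.002, -1.0]]
wrist_force: [0.8, 0.4, 0.8]
gripper_width: 0.004
gripper_force: 0.0
```

```bash
python3 plan.py 0.2 110; python3 plan.py 0.102 110
```

```text
5.75 [ 24.6  17.6  -9.1  -0.  -63.5  -0.8] [0.5639 0.0826 0.2036] [0.80247351 0.41764406 0.76171701]
110.0 [0.5604 0.1385 0.2   ] d [-0.0526 -0.0194  0.0035] rv [0.1 0.  3.8]
5.75 [ 24.6  17.6  -9.1  -0.  -63.5  -0.8] [0.5639 0.0826 0.2036] [0.80247351 0.41764406 0.76171701]
110.0 [0.5604 0.1385 0.102 ] d [-0.0526 -0.0196  0.1015] rv [0.1 0.  3.8]
```

In the tool's units: -0.04 m / 0.75 = -0.0533, -0.02 m / 0.75 = -0.0267, 4 degrees / 90 = 0.0444.

Call:
{"name": "inch_along", "arguments": {
  "offsets": [
    [0, -0.0267, -0.0107, 0, 0, 0, 0.0222],
    [0, -0.0533, -0.02, 0, 0, 0, 0.0444],
    [0, -0.0533, -0.02, 0, 0, 0, 0.0444],
    [0, -0.0533, -0.02, 0, 0, 0, 0.0444]
  ]
}}

```text
time_s: 6.15
tcp_pos: [0.5617, 0.1232, 0.2036]
ee_rot: [[0.344, -0.939, -0.002], [-0.939, -0.344, -0.001], [0.0, 0.002, -1.0]]
wrist_force: [1.6, -0.0, 0.5]
gripper_width: 0.004
gripper_force: 0.0
```

```bash
python3 plan.py 0.102 110
```

```text
6.15 [ 28.5  18.1  -8.3  -0.  -63.7  -8.4] [0.5617 0.1232 0.2036] [ 1.55106836 -0.02895813  0.54253814]
110.0 [0.5604 0.1385 0.102 ] d [-0.0148 -0.0043  0.1016] rv [ 0.1 -0.   0.1]
```

In the tool's units: 0.102 m / 0.75 = 0.136, 0.1 m / 0.75 = 0.1333.

Call:
{"name": "inch_along", "arguments": {
  "offsets": [
    [0, -0.02, -0.0053, 0, 0, 0, 0],
    [0, -0.02, -0.0053, 0.0267, 0, 0, 0],
    [0, -0.02, -0.0053, 0.0667, 0, 0, 0],
    [0, -0.02, -0.0053, 0.1067, 0, 0, 0],
    [0, -0.02, -0.0053, 0.1333, 0, 0, 0],
    [0, -0.02, -0.0053, 0.136, 0, 0, 0],
    [0, -0.02, -0.0053, 0.136, 0, 0, 0]
  ]
}}

```text
time_s: 6.85
tcp_pos: [0.5611, 0.1386, 0.1025]
ee_rot: [[0.342, -0.94, -0.0], [-0.94, -0.342, -0.001], [0.0, 0.001, -1.0]]
wrist_force: [-0.1, -0.2, 0.5]
gripper_width: 0.006
gripper_force: 0.0
```

```bash
python3 plan.py 0.102 110 115 120 130 140 150 160 165 170
```

Run:
```python
from meas import *
c=cap('wrist','pics/w3.png');W=cloud(c)
for k,P in blobs(W,c['pixels']).items():
    if len(P): print(k,len(P),np.round(np.median(P,0),4),P.min(0),P.max(0))
```

```text
6.85 [ 29.9  24.  -15.4   0.  -50.6  -9.9] [0.5611 0.1386 0.1025] [-0.10393135 -0.22391422  0.4930726 ]
110.0 [0.5604 0.1385 0.102 ] d [-0.0001  0.0008  0.0005] rv [ 0. -0.  0.]
115.0 [0.5517 0.1349 0.102 ] d [0.0003 0.0102 0.0005] rv [ 0. -0. -5.]
120.0 [0.5433 0.1305 0.102 ] d [0.0015 0.0195 0.0006] rv [  0.  -0. -10.]
130.0 [0.5279 0.1197 0.102 ] d [0.0064 0.0377 0.0006] rv [  0.  -0. -20.]
140.0 [0.5146 0.1064 0.102 ] d [0.0143 0.0548 0.0006] rv [  0.  -0. -30.]
150.0 [0.5038 0.091  0.102 ] d [0.0251 0.0702 0.0006] rv [  0.  -0. -40.]
160.0 [0.4958 0.0739 0.102 ] d [0.0384 0.0835 0.0006] rv [  0.  -0. -50.]
165.0 [0.493 0.065 0.102] d [0.0459 0.0893 0.0006] rv [  0.  -0. -55.]
170.0 [0.4909 0.0558 0.102 ] d [0.0538 0.0943 0.0006] rv [  0.  -0. -60.]
red 132 [0.5431 0.1047 0.0919] [0.53503476 0.09506012 0.09027208] [0.5507297  0.1145113  0.09329265]
blue 664 [0.4541 0.023  0.0858] [0.44113284 0.01619698 0.08253545] [0.46707856 0.0283158  0.08778261]
```

View pics/w3.png

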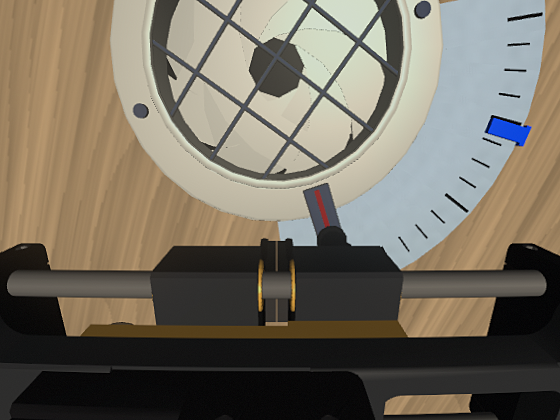

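The wrist view shows the knob at (331,237), just right of the fingertips (277,250), and the clip at (508,130). I push along the arc in steps.

In the tool's units: 0.051 m / 0.75 = 0.068, 0.0225 m / 0.75 = 0.03, -28 degrees / 90 = -0.3111.

Call:
{"name": "inch_along", "arguments": {
  "offsets": [
    [0, 0.0004, 0.01, 0, 0, 0, -0.0444],
    [0, 0.0015, 0.02, 0, 0, 0, -0.0889],
    [0, 0.0032, 0.03, 0, 0, 0, -0.1333],
    [0, 0.0056, 0.04, 0, 0, 0, -0.1778],
    [0, 0.0087, 0.0493, 0, 0, 0, -0.2222],
    [0, 0.0124, 0.0587, 0, 0, 0, -0.2667],
    [0, 0.0168, 0.068, 0, 0, 0, -0.3111],
    [0, 0.0168, 0.068, 0, 0, 0, -0.3111]
  ]
}}

```text
time_s: 7.7
tcp_pos: [0.5188, 0.1106, 0.1048]
ee_rot: [[0.744, -0.668, 0.005], [-0.668, -0.744, 0.003], [0.002, -0.006, -1.0]]
wrist_force: [0.8, 1.5, -0.1]
gripper_width: 0.003
gripper_force: 0.9
```

Create lev.py:
```python
from meas import *
A=np.array([.5973,.037])
s=probe_bus.sense();q=s['tcp_pos'][:2]-A;print('tool',np.degrees(np.arctan2(q[1],q[0])),np.hypot(*q),s['wrist_force'],s['time_s'])
c=cap('wrist','pics/last.png');W=cloud(c)
for k,P in blobs(W,c['pixels']).items():
    if k=='green' or len(P)<5: continue
    q=P[:,:2]-A;a=np.degrees(np.arctan2(q[:,1],q[:,0]))%360;h=np.hypot(*q.T)
    print(k,len(P),'mean %.2f med %.2f'%(a.mean(),np.median(a)),'r',h.min(),h.max())
```

```bash
python3 lev.py
```

```text
tool 136.84619143099775 0.10753873737196534 [ 0.79508909  1.48657373 -0.06378433] 7.7
red 115 mean 147.11 med 147.06 r 0.0755133917165474 0.0988368801666583
blue 544 mean 185.65 med 185.64 r 0.1307369065089952 0.15626260796216723
```

The lever leads the tool by about 10.3°. I continue +28° and then finish finely.

In the tool's units: 0.051 m / 0.75 = 0.068, 0.044 m / 0.75 = 0.0587, -28 degrees / 90 = -0.3111.

Call:
{"name": "inch_along", "arguments": {
  "offsets": [
    [0, 0.0004, 0.01, 0, 0, 0, -0.0444],
    [0, 0.0015, 0.02, 0, 0, 0, -0.0889],
    [0, 0.0032, 0.03, 0, 0, 0, -0.1333],
    [0, 0.0056, 0.04, 0, 0, 0, -0.1778],
    [0, 0.0087, 0.0493, 0, 0, 0, -0.2222],
    [0, 0.0124, 0.0587, 0, 0, 0, -0.2667],
    [0, 0.0168, 0.068, 0, 0, 0, -0.3111],
    [0, 0.0168, 0.068, 0, 0, 0, -0.3111]
  ]
}}

```text
time_s: 8.55
tcp_pos: [0.4937, 0.0635, 0.104]
ee_rot: [[0.97, -0.243, 0.003], [-0.243, -0.97, 0.001], [0.003, -0.002, -1.0]]
wrist_force: [-0.2, 0.8, 2.0]
gripper_width: 0.005
gripper_force: 0.8
```

```bash
python3 lev.py
```

```text
tool 165.6438815039895 0.10692750993388131 [-0.23380145  0.75102463  1.9902157 ] 8.55
red 101 mean 175.56 med 175.55 r 0.07588317074337524 0.09925673101497391
```

In the tool's units: 0.016 m / 0.75 = 0.0213, 0.0012 m / 0.75 = 0.0016, -8.5 degrees / 90 = -0.0944.

Call:
{"name": "inch_along", "arguments": {
  "offsets": [
    [0, 0.0003, 0.008, 0, 0, 0, -0.0333],
    [0, 0.0008, 0.0147, 0, 0, 0, -0.0667],
    [0, 0.0016, 0.0213, 0, 0, 0, -0.0944],
    [0, 0.0016, 0.0213, 0, 0, 0, -0.0944],
    [0, 0.0016, 0.0213, 0, 0, 0, -0.0944]
  ]
}}

```text
time_s: 9.1
tcp_pos: [0.4905, 0.0479, 0.1029]
ee_rot: [[0.995, -0.097, 0.001], [-0.097, -0.995, 0.0], [0.001, -0.0, -1.0]]
wrist_force: [0.9, 2.1, 3.1]
gripper_width: 0.009
gripper_force: 1.2
```

```bash
python3 lev.py
```

```text
tool 174.19328250222836 0.1073024030058838 [0.94489215 2.12313189 3.07883332] 9.1
red 102 mean 184.00 med 183.97 r 0.07601179870574849 0.09913789365057016
```

In the tool's units: 0.0027 m / 0.75 = 0.0036, 0.0015 m / 0.75 = 0.002, -1.4 degrees / 90 = -0.0156.

Call:
{"name": "inch_along", "arguments": {
  "offsets": [
    [0, 0, 0.002, 0, 0, 0, -0.0078],
    [0, 0, 0.0036, 0, 0, 0, -0.0156],
    [0, 0, 0.0036, 0, 0, 0, -0.0156],
    [0, 0, 0.0036, 0, 0, 0, -0.0156]
  ]
}}

```text
time_s: 9.55
tcp_pos: [0.4902, 0.0451, 0.1028]
ee_rot: [[0.998, -0.071, 0.001], [-0.071, -0.998, 0.0], [0.001, -0.0, -1.0]]
wrist_force: [1.4, 3.8, 2.8]
gripper_width: 0.002
gripper_force: 2.0
```

```bash
python3 lev.py
```

```text
tool 175.69150053373406 0.10739481975692187 [1.41403054 3.77768083 2.84737497] 9.55
red 102 mean 185.43 med 185.40 r 0.0759662182056239 0.09926188592188753
```

I back off tangentially, rise, and verify.

In the tool's units: -0.13 m / 0.75 = -0.1733, -0.12 m / 0.75 = -0.16.

Call:
{"name": "inch_along", "arguments": {
  "offsets": [
    [0, 0, -0.0107, 0, 0, 0, 0],
    [0, 0, -0.0267, 0, 0, 0, 0],
    [0, 0, -0.0267, -0.04, 0, 0, 0],
    [0, -0.0267, -0.0267, -0.1067, 0, 0, 0],
    [0, -0.0667, -0.0267, -0.16, 0, 0, 0],
    [0, -0.1067, -0.0267, -0.1733, 0, 0, 0],
    [0, -0.1067, -0.0267, -0.1733, 0, 0, 0],
    [0, -0.1067, -0.0267, -0.1733, 0, 0, 0]
  ]
}}

```text
time_s: 10.4
tcp_pos: [0.4103, 0.0706, 0.2325]
ee_rot: [[0.998, -0.07, -0.0], [-0.07, -0.998, -0.0], [-0.0, 0.0, -1.0]]
wrist_force: [0.5, 1.1, -0.8]
gripper_width: 0.004
gripper_force: 0.0
```

```bash
python3 lev.py
```

Run:
```python
from meas import *
A=np.array([.5973,.037])
p=cv2.imread('pics/last.png');cv2.imwrite('pics/w4.png',cv2.resize(p[0:260,100:460],None,fx=2.2,fy=2.2,interpolation=cv2.INTER_CUBIC))
for n in('scene','side'):
    c=cap(n);W=cloud(c);b=blobs(W,c['pixels'])
    print(n,'green',np.round(b['green'].max(0),4),'blue',np.round(np.median(b['blue'],0),4))
    d=np.load(n+'0.npz');D=W[...,2]-d['W'][...,2]
    m=(abs(D)>.015)&(d['W'][...,0]>.35)&(W[...,0]>.35)&(W[...,0]<.95)&(abs(W[...,1])<.5)&(d['W'][...,2]<.15)&(W[...,2]<.15)
    print('changed',m.sum(),np.round(W[m].min(0),2),np.round(W[m].max(0),2))
```

```text
tool 169.80429685146862 0.19001032022970196 [ 0.50877165  1.07954377 -0.82789117] 10.4
red 53 mean 185.44 med 185.48 r 0.07669067450829678 0.1295220350756497
blue 214 mean 185.65 med 185.67 r 0.13154377086152907 0.15622123690678755
scene green [ 0.5963 -0.2555  0.0902] blue [0.4539 0.0216 0.0865]
changed 906 [ 0.48 -0.5  -0.76] [0.95 0.15 0.13]
side green [ 0.6006 -0.2587  0.0853] blue [0.457  0.0239 0.0856]
changed 415 [ 0.48 -0.05 -0.  ] [0.69 0.27 0.13]
```

View pics/w4.png

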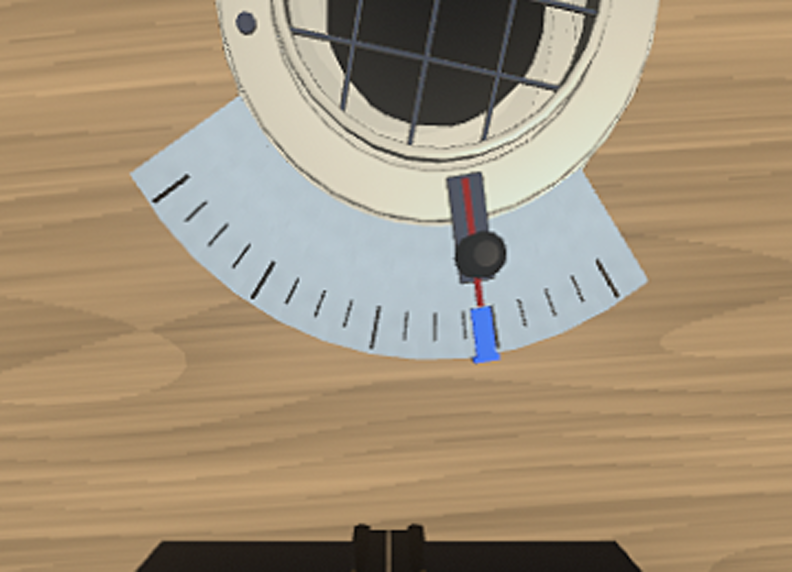

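In the crop the red pointer (481,300) meets the clip's finger (483,330) on its middle line, within about 0.2°. The clip has not moved, the green button is back out, and the arm is clear.

```bash
python3 -c "
from station import r, eyes, probe_bus
print(r.finish_job())"
```

```text
the job is handed in; nothing more can be done
None
```

The job is handed in: I pressed the green start button fully and released it, then pushed the damper lever until its pointer stood within about 0.2° of the blue clip's middle; the clip did not move, and I never went near the stop button or the pots, though I did not check the pots one by one.

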